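Load two sample bottles into the free cells of a flapped crate

TASK

Two of the six cells in the light-tight sample crate are empty, but the spring flaps hide which: feel for the flaps that give way and stand the two slim amber bottles in those cells, one in each, upright on the cell floor and set down rather than dropped. Once both are in, slide the crate's latch fully home. Leave everything else on the bench where it stands.

Things in the scene. Friction and masses are not known exactly. Their poses are not given: they have to be found in the camera images.
- crate: grey light-tight crate, fixed, 212 mm (its x) by 228 mm (its y), cover top 68 mm above the table. Origin at table level under the middle of the six cells; x runs from -130 (latch edge) to +82 mm, y from -114 to +114 mm. Cells in 2 rows of 3, centres at x -45 and +45 mm, y -66, 0, +66 mm; each is 50 mm (x) by 56 mm (y) inside from mouth to floor, its mouth shut by a metal flap
- cover (a point): middle of the cover, level with its top. Flaps (2.5 mm thick) lie 0.3 mm lower, hinged on the mouth edge (along crate y) farther from the crate's y axis; a weak spring (under 0.5 N at mid-flap) holds it up. Over the two empty cells it swings down up to 92 degrees, lying along that wall while a bottle stands there. Four unknown cells hold a short jar, 41 mm wide, 58 mm tall: there the flap stops after 2 mm
- latch (a joint): travel of the crate's latch: 0 = drawn back, 0.050 m = fully home under its keeper; slides towards the crate's +y with about 1.5 N of friction and stays where it is left; starts at 0 to 0.012
- latch_grip (a point): grip point of the latch's black upright tab, 26 mm (crate x) by 14 mm (crate y), top 45 mm above the cover; the point is on the tab's axis, 12 mm below its top, at crate x = -105 mm, y = -40 mm plus the latch's travel. The latch's steel plate (5 mm thick) reaches 42 mm to the tab's +y side; keeper and stop at the ends are 8 mm high
- bottle_a: one of two like slim amber sample bottles with white screw cap and paper band, 40 mm wide, 110 mm tall, 0.09 to 0.18 kg; the cap is 30 mm wide and takes the top 26 mm. Origin at the centre of the underside, z up along the bottle. Standing in a cell it reaches 47 mm above the cover
- bottle_b: the other sample bottle, same as bottle_a; the two are interchangeable
- wide_jar: bystander: squat amber jar 64 mm wide, 75 mm tall, standing among the bottles, too wide for a cell; origin at the centre of its underside
- beaker: bystander: glass beaker 70 mm wide, 90 mm tall; origin at the centre of its underside
- stopper: bystander: black rubber stopper 36 mm wide, 28 mm tall; origin at the centre of its underside
- dish: bystander: white dish 90 mm wide, 18 mm tall; origin at the centre of its underside
- spatula: bystander: spatula 180 mm long with wooden handle, lying flat along its own x, beside the crate; origin under its middle
- cell1 (a point): cell 1 of the crate (row nearer the latch, crate -y end): the point at the centre of its floor, 5 mm above the table, 63 mm below the cover's top
- cell2 (a point): cell 2 of the crate (row nearer the latch, middle): the point at the centre of its floor, 5 mm above the table, 63 mm below the cover's top
- cell3 (a point): cell 3 of the crate (row nearer the latch, crate +y end): the point at the centre of its floor, 5 mm above the table, 63 mm below the cover's top
- cell4 (a point): cell 4 of the crate (row away from the latch, crate -y end): the point at the centre of its floor, 5 mm above the table, 63 mm below the cover's top
- cell5 (a point): cell 5 of the crate (row away from the latch, middle): the point at the centre of its floor, 5 mm above the table, 63 mm below the cover's top
- cell6 (a point): cell 6 of the crate (row away from the latch, crate +y end): the point at the centre of its floor, 5 mm above the table, 63 mm below the cover's top

How it is judged (in metres and radians):
On the way, in this order (a step that is already met when the one before it is completed fails the run):
1. one bottle stands in an empty cell, let go (((((horizontal distance between bottle_a and cell1 below 0.013 m or horizontal distance between bottle_a and cell2 below 0.013 m or horizontal distance between bottle_a and cell3 below 0.013 m or horizontal distance between bottle_a and cell4 below 0.013 m or horizontal distance between bottle_a and cell5 below 0.013 m or horizontal distance between bottle_a and cell6 below 0.013 m) and z of bottle_a in the frame of crate below 0.011 m and angle between bottle_a's own z axis and vertical below 0.15 rad) and contact force between the fingers and bottle_a below 0.2 N) or (((horizontal distance between bottle_b and cell1 below 0.013 m or horizontal distance between bottle_b and cell2 below 0.013 m or horizontal distance between bottle_b and cell3 below 0.013 m or horizontal distance between bottle_b and cell4 below 0.013 m or horizontal distance between bottle_b and cell5 below 0.013 m or horizontal distance between bottle_b and cell6 below 0.013 m) and z of bottle_b in the frame of crate below 0.011 m and angle between bottle_b's own z axis and vertical below 0.15 rad) and contact force between the fingers and bottle_b below 0.2 N))), for 0.2 s.
2. both bottles stand in empty cells, let go ((horizontal distance between bottle_a and cell1 below 0.013 m or horizontal distance between bottle_a and cell2 below 0.013 m or horizontal distance between bottle_a and cell3 below 0.013 m or horizontal distance between bottle_a and cell4 below 0.013 m or horizontal distance between bottle_a and cell5 below 0.013 m or horizontal distance between bottle_a and cell6 below 0.013 m) and z of each of bottle_a, bottle_b in the frame of crate below 0.011 m and angle between each of bottle_a, bottle_b's own z axis and vertical below 0.15 rad and contact force between the fingers and bottle_a below 0.2 N and (horizontal distance between bottle_b and cell1 below 0.013 m or horizontal distance between bottle_b and cell2 below 0.013 m or horizontal distance between bottle_b and cell3 below 0.013 m or horizontal distance between bottle_b and cell4 below 0.013 m or horizontal distance between bottle_b and cell5 below 0.013 m or horizontal distance between bottle_b and cell6 below 0.013 m) and contact force between the fingers and bottle_b below 0.2 N), for 0.2 s.
3. the latch is slid home (value of joint latch above 0.045 m), for 0.2 s.
At the end, for the whole second after the job is handed in: Both slim bottles stand at rest in two cells, each on the cell's floor (underside within 6 mm of it), within 13 mm of the cell's centre and within 0.15 rad of upright; the latch is at least 45 mm along its 50 mm travel ((horizontal distance between bottle_a and cell1 below 0.013 m or horizontal distance between bottle_a and cell2 below 0.013 m or horizontal distance between bottle_a and cell3 below 0.013 m or horizontal distance between bottle_a and cell4 below 0.013 m or horizontal distance between bottle_a and cell5 below 0.013 m or horizontal distance between bottle_a and cell6 below 0.013 m) and z of each of bottle_a, bottle_b in the frame of crate below 0.011 m and angle between each of bottle_a, bottle_b's own z axis and vertical below 0.15 rad and (horizontal distance between bottle_b and cell1 below 0.013 m or horizontal distance between bottle_b and cell2 below 0.013 m or horizontal distance between bottle_b and cell3 below 0.013 m or horizontal distance between bottle_b and cell4 below 0.013 m or horizontal distance between bottle_b and cell5 below 0.013 m or horizontal distance between bottle_b and cell6 below 0.013 m) and linear speed of each of bottle_a, bottle_b below 0.03 m/s and value of joint latch above 0.045 m); the robot touches nothing.
It fails at once if a slim bottle is dropped into a cell (falls inside it faster than 0.6 m/s) ((x of bottle_a in the frame of crate between -0.1 and 0.1 m and y of bottle_a in the frame of crate between -0.12 and 0.12 m and height (world z) of bottle_a below 0.05 m and linear speed of bottle_a above 0.6 m/s) or (x of bottle_b in the frame of crate between -0.1 and 0.1 m and y of bottle_b in the frame of crate between -0.12 and 0.12 m and height (world z) of bottle_b below 0.05 m and linear speed of bottle_b above 0.6 m/s)).
It fails at once if another thing on the bench is moved more than 30 mm or knocked over (distance of any of wide_jar, beaker, stopper, dish, spatula from where it was at the start of the episode above 0.03 m or angle between any of wide_jar, beaker, stopper, dish's own z axis and vertical above 0.4 rad).
It also fails if it takes over 72 s, if anything falls off the work surface, if the arm or the gripper's body presses on something with over 40 N, if the wrist force passes 120 N, or if a joint passes its speed limit or range.

ROBOT

A 6-joint arm with a two-finger parallel gripper is mounted at the origin on the work surface. World frame = base frame: x ahead of the robot, y to its left, z up, the work surface at z = 0. Lengths are in mm, angles in rad, forces in N, time in s.
With the tool pointing down it reaches from about 275 to 750 mm from the base axis. Payload 10.2 kg.
Tool frame: the origin (TCP) lies on the front face of the gripper's body, between the roots of the fingers; the fingertips stand 73 mm ahead of it and the grasp point (between the pads) lies 54 mm ahead of it; z points along the fingers, y is the direction in which the jaws open and shut (so a half turn about z gives the same grasp; the last joint's range is limited). The gripper opens to 85 mm and grips with 20 to 120 N. Pads are 22 mm wide; open, the fingers measure 114 mm over their backs; the gripper's body (76 mm by 85 mm) begins 54 mm behind the grasp point. The pads swing forward as they close: fully open they stand 13 mm farther back than shut.
Start: joints at [1.053, 0.313, 1.498, -0, 1.331, -0.223], TCP at [152.551, 502.354, 303.894] pointing down, gripper open.
Joint ranges: [-2.94, 2.94], [-0.97, 2.17], [0.19, 2.56], [-1.23, 4.37], [0.02, 3.11], [-2.88, 2.88]. Speed limits (rad/s): [2.39, 2.39, 3.01, 3.14, 3.14, 3.14].

INTERFACE

Orientations are given as a unit quaternion [w, x, y, z].
In Python, from rig import ctrl gives the robot as it stands.
- The arm moves only by the tool move_arm, never from a script. Its argument "series" is a list of rows, each a list of 3 entries, a list of its own where there are three numbers: the shift along the tool's x, y, z in mm, then the turn about the tool's z in degrees, then the opening, from 0 (shut) to 1 (fully open). In form: [[[tx, ty, tz], yaw, grip], ...]. A call has 1 to 10 rows; each row is the pose to reach, as a shift and turn from the pose commanded when the call began, along the tool's axes at that moment; what a row does not reach only later rows make up. A row lasts 1/8 s, in which the tool goes at most 62.5 mm and 10.7 degrees, less where a joint would pass 70% of its speed; a pose out of reach is approached as far as the arm can. A call with a gripper value outside its range is refused whole. The fingers move at their own pace and stop on an object; "force" is the grip in N (left out, the last holds). Time passes only in rows, so rows that repeat a pose let the fingers close. It gives the time, the measured TCP pose, the force and the opening at its end, in the units of the state.
- ctrl.sense(): the state, without advancing time (a new reading comes with each control period).
- ctrl.capture(name): name is "side" or "top"; returns (picture, depth): 420x560x3 uint8, red, green, blue; 420x560 float32, mm along the optical axis (not along the pixel's ray), 0 where there is no reading.
- ctrl.camera_model(name): a dict with "fov_y" (degrees; the focal length in pixels is half the picture's height over the tangent of half this angle, whatever the lens; pixels are square), "cx", "cy" (the principal point, pixels), "rvec" (rotation vector, rad) and "tvec" (3), from world to camera coordinates, as OpenCV has them. Camera axes: x right, y down, z forward; pixel columns grow to the right and rows downward; lengths in mm; the calibration is good to about 2 mm. A picture is of the moment at which its call begins. camera_model takes no time and is no camera call.
- ctrl.finish_job(): hands the job in, once; it reports no verdict.
The state is a dict: "time_s": time; "joints": joint angles; "dq": joint speeds; "tau": joint torques, N m; "eef_pos": TCP position; "ee_rot": TCP orientation; "force": force on the tool from outside, world axes, zero at the start; "wrist_torque": the same for the moment, N m; "grip_width": opening from 0.0 (shut) to 1.0 (fully open).
Only numpy, scipy, OpenCV 4.12 (cv2) and the standard library are available. Lean on these libraries where they do the work, as an engineer would, in place of code of your own. Each camera call takes 0.05 s, during which the arm holds its last target.

## Working session

There is one attempt and no reset: what is moved stays moved. The work goes in short steps, Python scripts to look and compute and a tool call to move; the robot and the scene stay as the last step left them, time stands still between calls to the robot, and variables do not carry over. Pictures are saved under pics/ and viewed, and the job is handed in when it is done.

Besides the shell and the picture viewer there is one more tool, called as a command line: name --argument value ..., lists and objects as JSON in quotes. move_arm: Moves the arm, as the interface text tells. Its arguments: {"type":"object","properties":{"series":{"type":"array","items":{"type":"array"}},"force":{"type":"number"}},"required":["series"]}

```bash
mkdir -p pics; ls; cat > h.py <<'E'
import numpy as np, cv2
from rig import ctrl
def cap(n,name):
    p,d=ctrl.capture(n); cv2.imwrite(f'pics/{name}.png',p[:,:,::-1]); np.savez(f'pics/{name}.npz',p=p,d=d); return p,d
def cam(n):
    m=ctrl.camera_model(n); R=cv2.Rodrigues(np.array(m['rvec'],float))[0]; t=np.array(m['tvec'],float).ravel()
    f=210/np.tan(np.radians(m['fov_y'])/2); return R,t,f,m['cx'],m['cy']
def ray(n,u,v,z):
    R,t,f,cx,cy=cam(n); d=R.T@np.array([(u-cx)/f,(v-cy)/f,1]); c=-R.T@t; return c+d*(z-c[2])/d[2]
def cloud(n,d):
    R,t,f,cx,cy=cam(n); v,u=np.mgrid[:420,:560]; P=np.stack([(u-cx)/f*d,(v-cy)/f*d,d],-1); return (P-t)@R
def proj(n,X):
    R,t,f,cx,cy=cam(n); p=R@np.array(X)+t; return p[0]/p[2]*f+cx,p[1]/p[2]*f+cy
E
python3 - <<'E'
from h import *
for n in('side','top'):
    cap(n,n+'0'); print(ctrl.camera_model(n)); R,t,*_=cam(n); print(-R.T@t)
print(ctrl.sense())
E
```

```text
pics
{'fov_y': 48.348338109569326, 'cx': 288.7927508989781, 'cy': 208.63294471539714, 'rvec': array([ 2.32912035, -0.48558839,  0.19011587]), 'tvec': array([-474.89341689,  198.93904297, 1159.70713787])}
[ 175.6612607  -801.09152833  968.2027838 ]
{'fov_y': 52.97714953398444, 'cx': 278.3243456777812, 'cy': 209.0281395160031, 'rvec': array([ 2.18631713, -2.21391596,  0.04672095]), 'tvec': array([  12.31329801,  507.24820785, 1191.26249626])}
[ 456.57667967    6.50559597 1211.63282783]
{'time_s': 0.1, 'joints': array([ 1.05261995e+00,  3.13388709e-01,  1.49835382e+00,  4.22409286e-05,
        1.33098598e+00, -2.23402918e-01]), 'dq': array([-0.00136991, -0.00129385, -0.00038763,  0.00015832,  0.00211969,
        0.00092458]), 'tau': array([ 2.02882962e-03, -4.12902403e+01, -2.60142374e+01, -2.14898491e-04,
        3.10343217e-03, -1.78055299e-06]), 'eef_pos': array([152.45841835, 502.22774238, 303.39772934]), 'ee_rot': array([-2.24909037e-04,  1.46858649e-01,  9.89157325e-01, -5.21900237e-04]), 'force': array([-0.05598673,  0.77222488, -0.36830971]), 'wrist_torque': array([ 0.02307309, -0.0209183 , -0.02988887]), 'grip_width': 1.0003161396386293}
```

View pics/side0.png

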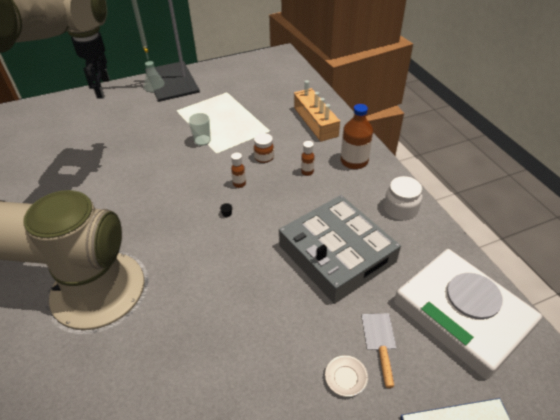

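View pics/top0.png

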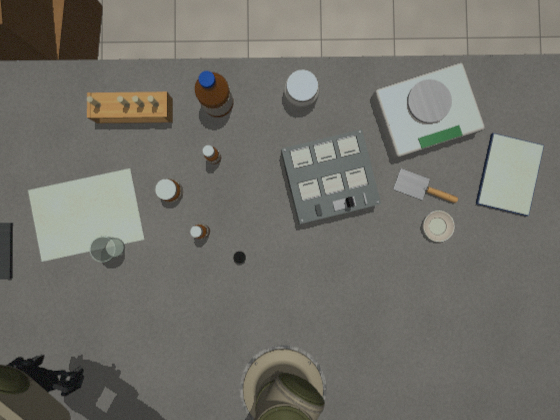

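The top view shows the crate at about (330,178) with the latch tab at (350,202), slim bottles with caps at (210,152) and (199,231), and the wide jar at (167,189). The stopper is at (239,257), and the spatula and dish are to the right of the crate.

```bash
python3 - <<'E'
from h import *
z=np.load('pics/top0.npz'); d=z['d']; p=z['p']; P=cloud('top',d)
print('table z',np.median(P[280:340,150:230,2]), np.median(P[240:330,400:500,2]))
roi=np.zeros(d.shape,bool); roi[125:232,272:388]=1
m=roi&(P[...,2]>55)&(P[...,2]<82)
print('cover z',np.median(P[m][:,2]),m.sum())
c=max(cv2.findContours(m.astype(np.uint8),cv2.RETR_EXTERNAL,cv2.CHAIN_APPROX_NONE)[0],key=cv2.contourArea)
c=cv2.convexHull(c)
pts=np.array([ray('top',u,v,68)[:2] for u,v in c[:,0]],np.float32)
(cx,cy),sz,a=cv2.minAreaRect(pts);print('crate',cx,cy,sz,a, cv2.boxPoints(((cx,cy),sz,a)))
# flaps bright
g=cv2.cvtColor(p,cv2.COLOR_RGB2GRAY)
b=(roi&(g>140)).astype(np.uint8)
n,l,s,ce=cv2.connectedComponentsWithStats(b)
for i in range(1,n):
    if s[i,4]>20: print('flap',ce[i],s[i],ray('top',*ce[i],68).round(1))
# tab & caps
m=roi&(P[...,2]>95); print('tab',m.sum(),np.median(P[m],0) if m.any() else 0)
hsv=cv2.cvtColor(p,cv2.COLOR_RGB2HSV)
for nm,(u,v,h) in {'b1':(210,152,110),'b2':(199,231,110),'wide':(167,189,75)}.items():
    r=np.zeros(d.shape,bool); r[v-22:v+22,u-22:u+22]=1
    w=r&(P[...,2]>h-10)&(P[...,2]<h+12)
    q=P[w]; print(nm,w.sum(),q.mean(0).round(1),np.ptp(q,0).round(1))
    w=(r&(hsv[...,1]<60)&(g>150)).astype(np.uint8)
    n,l,s,ce=cv2.connectedComponentsWithStats(w)
    i=1+np.argmax(s[1:,4]); print('  cap',ce[i],s[i],ray('top',*ce[i],h).round(1))
for nm,(u,v,h) in {'beaker':(108,249,90),'stop':(239,257,28)}.items(): print(nm,ray('top',u,v,h))
E
python3 - <<'E'
import cv2
p=cv2.imread('pics/top0.png'); cv2.imwrite('pics/crop1.png',cv2.resize(p[120:235,150:400],None,fx=3.2,fy=3.2,interpolation=cv2.INTER_CUBIC))
E
```

```text
table z -0.6288869286125032 -1.0733095488852133
cover z 67.07831568057212 6323
crate 592.3137817382812 -137.13995361328125 (211.74244689941406, 229.60147094726562) 13.05676555633545 [[ 463.24432    -49.225227 ]
 [ 515.11505   -272.89075  ]
 [ 721.38324   -225.05469  ]
 [ 669.5125      -1.3891602]]
flap [347.7218543  145.26821192] [337 136  22  21 302] [ 677.  -185.9   68. ]
flap [324.32119205 151.09933775] [314 142  22  21 302] [ 661.8 -121.7   68. ]
flap [301.04560261 156.59934853] [291 146  22  22 307] [647.4 -57.9  68. ]
flap [356.08333333 177.93333333] [345 168  22  20 300] [ 587.1 -206.9   68. ]
flap [332.53378378 183.77364865] [322 174  22  20 296] [ 571.9 -142.5   68. ]
flap [309.20598007 189.42524917] [299 179  21  21 301] [557.3 -78.7  68. ]
flap [338.76767677 203.87878788] [333 199  12  11  99] [ 516.9 -158.5   68. ]
tab 112 [ 511.1371491  -176.55546192  114.63620572]
b1 100 [658.4 189.1 109.3] [28.  26.7 11.7]
  cap [207.6741573  150.15730337] [203 145  11  11  89] [660.6 190.  110. ]
b2 107 [446.6 222.4 109. ] [28.7 29.  13.9]
  cap [195.23333333 231.16666667] [190 226  11  11  90] [448.  223.6 110. ]
wide 344 [561.4 310.1  74.1] [52.3 55.9 14.1]
  cap [165.03174603 188.6952381 ] [156 179  20  20 315] [563.5 311.7  75. ]
beaker [403.52985522 459.2303057   90.        ]
stop [373.68561297 117.65676779  28.        ]
```

View pics/crop1.png

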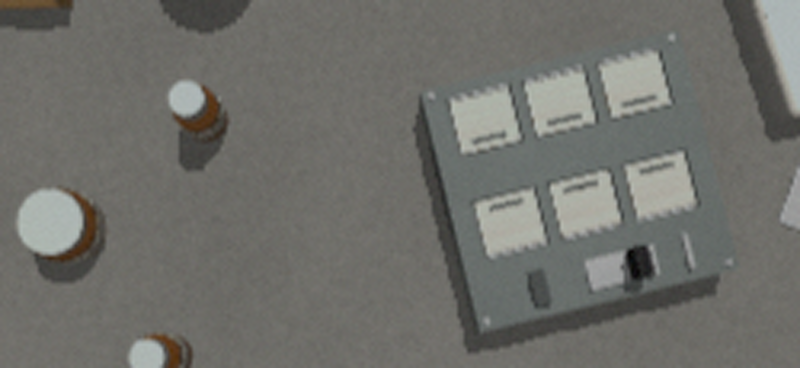

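```bash
cat >> h.py <<'E'
O=np.array([616.2,-132.0]); TH=np.radians(13.05)
EX=np.array([np.cos(TH),np.sin(TH)]); EY=np.array([-np.sin(TH),np.cos(TH)])
def cw(x,y): return O+x*EX+y*EY
CELL={i+1:((-45,45)[i//3],(-66,0,66)[i%3]) for i in range(6)}
def axes():
    from scipy.spatial.transform import Rotation as Ro
    s=ctrl.sense(); q=s['ee_rot']; return Ro.from_quat([q[1],q[2],q[3],q[0]]).as_matrix(),s
def go(X,ang=None):
    M,s=axes(); D=M.T@(np.array(X)-s['eef_pos']); a=np.degrees(np.arctan2(M[1,1],M[0,1]))
    r=None if ang is None else (-(ang-a)+90)%180-90
    print('shift',D.round(1),'yaw',r, 'yaxis ang',a.round(1)); return D
E
python3 - <<'E'
from h import *
z=np.load('pics/side0.npz'); d=z['d']; p=z['p']; P=cloud('side',d)
g=cv2.cvtColor(p,cv2.COLOR_RGB2GRAY); hsv=cv2.cvtColor(p,cv2.COLOR_RGB2HSV)
for nm,X in {'b1':(660,190,110),'b2':(448,223,110)}.items():
    print(nm,'proj',proj('side',X),proj('side',(X[0],X[1],0)))
    u,v=map(int,proj('side',X)); r=np.zeros(d.shape,bool); r[v-15:v+25,u-15:u+15]=1
    w=(r&(P[...,2]>106)&(P[...,2]<125)); q=P[w]; print(' ',w.sum(),q.mean(0).round(1))
    w=(r&(P[...,2]>10)&(P[...,2]<125)); q=P[w]; 
    for h in range(10,110,10):
        k=(q[:,2]>h)&(q[:,2]<h+10); print('  ',h,k.sum(),q[k].mean(0).round(0)[:2] if k.any() else '', np.ptp(q[k],0).round(0)[:2] if k.any() else '')
m=(P[...,2]>60)&(P[...,2]<76)&(P[...,0]>430)&(P[...,0]<740)&(P[...,1]>-300)&(P[...,1]<20)
c=cv2.minAreaRect(P[m][:,:2].astype(np.float32)); print(c,'origin',np.array(c[0])+24*EX)
crn=[cw(x,y) for x in(-130,82) for y in(-114,114)]
im=p[:,:,::-1].copy()
for c in crn: u,v=proj('side',(*c,68)); cv2.circle(im,(int(u+.5),int(v+.5)),1,(0,0,255),-1)
for x,y in CELL.values(): u,v=proj('side',(*cw(x,y),68)); cv2.circle(im,(int(u+.5),int(v+.5)),1,(0,255,0),-1)
cv2.imwrite('pics/crop2.png',cv2.resize(im[130:310,210:410],None,fx=3.3,fy=3.3,interpolation=cv2.INTER_CUBIC))
for c in CELL: print(c,cw(*CELL[c]))
go((*cw(-45+12,0),170))
E
```

```text
b1 proj (np.float64(307.23665956142247), np.float64(143.37116616206566)) (np.float64(306.41871013849124), np.float64(171.41254685324876))
  56 [660.  187.7 109.3]
   10 9 [767. 312.] [ 6. 17.]
   20 13 [723. 264.] [131. 146.]
   30 41 [671. 197.] [128. 149.]
   40 38 [681. 208.] [127. 157.]
   50 36 [661. 183.] [126. 144.]
   60 42 [655. 178.] [37. 36.]
   70 42 [655. 182.] [34. 28.]
   80 19 [656. 181.] [27. 16.]
   90 27 [657. 179.] [26. 19.]
   100 49 [659. 186.] [28. 33.]
b2 proj (np.float64(235.58884733880248), np.float64(155.30933838906765)) (np.float64(238.71712067086554), np.float64(183.41555779926682))
  57 [447.5 221.4 109.5]
   10 0  
   20 3 [450. 212.] [32.  8.]
   30 28 [445. 208.] [35. 19.]
   40 37 [444. 210.] [38. 24.]
   50 36 [446. 209.] [38. 26.]
   60 45 [445. 211.] [39. 27.]
   70 45 [446. 213.] [33. 33.]
   80 22 [446. 213.] [27. 10.]
   90 23 [444. 213.] [27. 22.]
   100 55 [447. 218.] [29. 31.]
((594.6276245117188, -138.00009155273438), (217.09442138671875, 232.40977478027344), 13.208227157592773) origin [ 618.0077858  -132.58086115]
1 [ 587.2650812  -206.45650055]
2 [ 572.36219759 -142.16105701]
3 [557.45931397 -77.86561347]
4 [ 674.94068603 -186.13438653]
5 [ 660.03780241 -121.83894299]
6 [645.1349188  -57.54349945]
shift [-599.4 -488.5  133.8] yaw None yaxis ang 73.1
```

View pics/crop2.png

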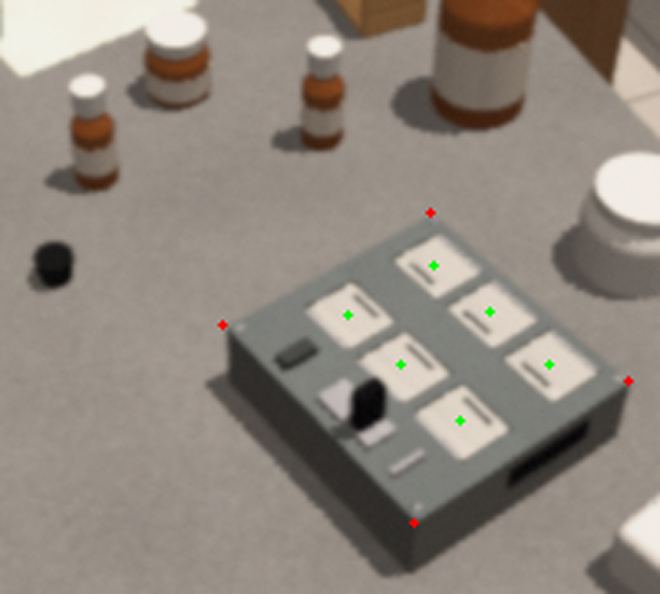

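The side view agrees with the top view: projected corners and cell centres fall within about 2 mm of the crate. Moving above cell 2 with the fingers shut.

move_arm --series '[[[-30,-25,5],-3,0],[[-75,-61,12],-10,0],[[-120,-98,18],-20,0],[[-168,-137,25],-30,0],[[-216,-176,32],-30,0],[[-264,-215,39],-30,0],[[-312,-254,46],-30,0],[[-360,-293,53],-30,0],[[-408,-332,60],-30,0],[[-456,-371,67],-30,0]]' --force 40

```text
time_s: 1.35
eef_pos: [473.8, 24.9, 238.2]
ee_rot: [-0.0, -0.114, 0.993, 0.0]
force: [0.2, 1.1, 0.2]
grip_width: 0.001
```

```bash
python3 -c "
from h import *
s=ctrl.sense();print(s['time_s'],s['eef_pos'],s['force'],s['joints'])
go((*cw(-33,0),160),103)"
```

```text
1.35 [473.76615183  24.89011341 238.21974782] [0.20458191 1.10179632 0.2218777 ] [-1.95235600e-01  2.68244105e-01  1.73960448e+00  1.61764539e-04
  1.13383901e+00 -1.99450356e+00]
shift [ -70.2 -185.1   78.2] yaw 0.08653740437691226 yaxis ang 103.1
```

move_arm --series '[[[-14,-37,10],0,0],[[-30,-78,25],0,0],[[-46,-120,40],0,0],[[-60,-160,55],0,0],[[-70,-185,70],0,0],[[-70,-185,78],0,0],[[-70,-185,85],0,0],[[-70,-185,90],0,0],[[-70,-185,93],0,0],[[-70,-185,93],0,0]]'

```text
time_s: 2.6
eef_pos: [583.1, -137.2, 145.7]
ee_rot: [0.0, -0.114, 0.993, -0.0]
force: [-0.5, 0.4, -0.5]
grip_width: -0.001
```

```bash
python3 -c "
from h import *
s=ctrl.sense();print(s['time_s'],s['eef_pos'],s['force'])
go((*cw(-33,0),137),103)"
```

```text
2.6 [ 583.08122978 -137.16075495  145.68210873] [-0.46285209  0.37449266 -0.46436737]
shift [-0.4 -2.5  8.7] yaw 0.13040740454063382 yaxis ang 103.1
```

move_arm --series '[[[0,-2,2],0,0],[[0,-2,4],0,0],[[0,-2,6],0,0],[[0,-2,7],0,0],[[0,-2,8],0,0],[[0,-2,8],0,0]]'

```text
time_s: 3.35
eef_pos: [583.6, -139.4, 137.5]
ee_rot: [-0.0, -0.114, 0.993, 0.0]
force: [0.5, -0.2, 0.7]
grip_width: -0.0
```

move_arm --series '[[[0,0,2],0,0],[[0,0,4],0,0],[[0,0,5],0,0],[[0,0,6],0,0],[[0,0,6],0,0]]'

```text
time_s: 3.98
eef_pos: [583.6, -139.4, 131.5]
ee_rot: [-0.0, -0.114, 0.993, 0.0]
force: [0.4, -0.3, -0.8]
grip_width: -0.004
```

move_arm --series '[[[0,0,3],0,0],[[0,0,6],0,0],[[0,0,8],0,0],[[0,0,8],0,0]]'

```text
time_s: 4.47
eef_pos: [583.5, -139.4, 123.3]
ee_rot: [-0.0, -0.114, 0.993, 0.0]
force: [0.1, 0.8, 0.1]
grip_width: -0.003
```

```bash
python3 -c "
from h import *
p,d=cap('side','s1');cv2.imwrite('pics/s1c.png',cv2.resize(p[150:310,230:430,::-1],None,fx=3.3,fy=3.3,interpolation=cv2.INTER_CUBIC));print(ctrl.sense()['force'])"
```

```text
[ 0.57674389  0.12160364 -0.1608916 ]
```

View pics/s1c.png

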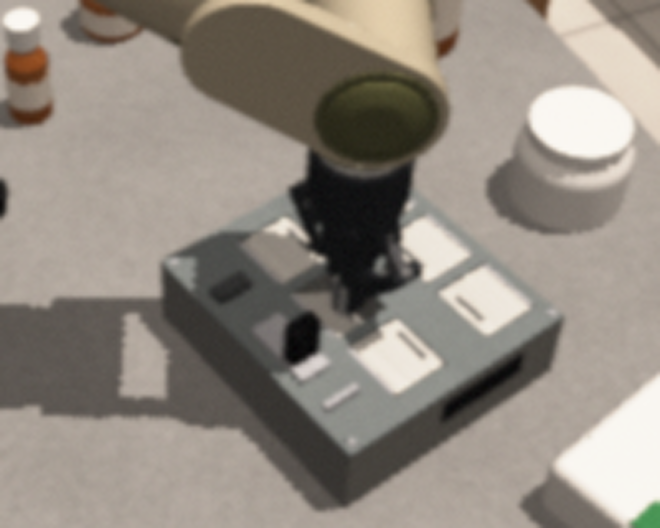

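The fingertips are about 17 mm down in cell 2 with no reaction force, so cell 2 is empty. Cell 5 next: up, across 66 mm in −x (tool), then down.

move_arm --series '[[[0,0,-14],0,0],[[0,0,-26],0,0],[[-20,0,-28],0,0],[[-44,0,-28],0,0],[[-66,0,-26],0,0],[[-66,0,-23],0,0],[[-66,0,-20],0,0],[[-66,0,-17],0,0],[[-66,0,-15],0,0],[[-66,0,-14],0,0]]'

```text
time_s: 5.78
eef_pos: [647.6, -124.7, 138.5]
ee_rot: [-0.0, -0.114, 0.993, -0.0]
force: [-6.3, 1.2, 11.8]
grip_width: 0.001
```

move_arm --series '[[[0,0,1],0,0],[[0,0,1],0,0]]'

```text
time_s: 6.02
eef_pos: [647.6, -124.7, 138.5]
ee_rot: [-0.0, -0.114, 0.993, -0.0]
force: [-7.5, 1.7, 13.7]
grip_width: -0.001
```

Cell 5 is stopped at the 2 mm depth, with a rising force of 14 N, so it is occupied. That also confirms the 73 mm tip offset. Cell 6 next.

move_arm --series '[[[0,0,-10],0,0],[[0,20,-14],0,0],[[0,44,-14],0,0],[[0,66,-13],0,0],[[0,66,-10],0,0],[[0,66,-7],0,0],[[0,66,-4],0,0],[[0,66,-2],0,0],[[0,66,0],0,0],[[0,66,0],0,0]]'

```text
time_s: 7.28
eef_pos: [633.0, -60.7, 138.4]
ee_rot: [0.0, -0.114, 0.993, -0.0]
force: [-8.2, -0.2, 14.7]
grip_width: 0.001
```

Cell 6 is occupied. Cell 3 next.

move_arm --series '[[[0,0,-10],0,0],[[20,0,-14],0,0],[[44,0,-14],0,0],[[66,0,-13],0,0],[[66,0,-10],0,0],[[66,0,-7],0,0],[[66,0,-4],0,0],[[66,0,-2],0,0],[[66,0,0],0,0],[[66,0,0],0,0]]'

```text
time_s: 8.52
eef_pos: [568.6, -75.1, 136.4]
ee_rot: [-0.0, -0.114, 0.993, 0.0]
force: [-0.1, 0.1, 0.3]
grip_width: -0.001
```

move_arm --series '[[[0,0,3],0,0],[[0,0,6],0,0],[[0,0,9],0,0],[[0,0,9],0,0]]'

```text
time_s: 9.02
eef_pos: [568.5, -75.1, 127.2]
ee_rot: [-0.0, -0.114, 0.993, 0.0]
force: [0.9, -0.1, -0.6]
grip_width: -0.002
```

```bash
python3 -c "
from h import *
print('b2 above');go((447.5,222.5,222));go((447.5,222.5,159),103.05)
p,d=cap('top','t1')
R=np.load('pics/top0.npz')"
```

```text
b2 above
shift [ 50.4 317.3 -94.7] yaw None yaxis ang 103.1
shift [ 50.4 317.3 -31.7] yaw 0.05425421005294595 yaxis ang 103.1
```

Cells 2 and 3 give way freely, so they are the empty ones. Now fetching bottle b2.

move_arm --series '[[[0,0,-20],0,0],[[5,25,-45],0,0.3],[[14,75,-70],0,0.7],[[22,125,-85],0,0.7],[[30,175,-90],0,0.7],[[38,225,-90],0,0.7],[[45,275,-90],0,0.7],[[50,305,-90],0,0.7],[[50,317,-90],0,0.7],[[50,317,-90],0,0.7]]'

```text
time_s: 10.32
eef_pos: [448.3, 222.2, 217.6]
ee_rot: [0.0, -0.114, 0.993, -0.0]
force: [0.2, 0.4, -0.7]
grip_width: 0.697
```

```bash
python3 -c "
from h import *
go((447.5,222.5,156),103.05); print(ctrl.sense()['grip_width'])
p,d=cap('top','t2'); p,d=cap('side','s2'); cv2.imwrite('pics/s2c.png',cv2.resize(p[60:260,130:350,::-1],None,fx=3,fy=3))
z=np.load('pics/top0.npz');P=cloud('top',z['d']);m=(P[...,2]>60)&(P[...,1]>100)&(P[...,1]<260)&(P[...,0]>700)
print('big',P[m].min(0),P[m].max(0))"
```

```text
shift [ 0.7  0.4 61.6] yaw 0.09646586587292916 yaxis ang 103.1
0.6972242312627018
big [773.36674762 132.18672997  60.08289393] [861.07609116 220.86898149 203.74926298]
```

View pics/s2c.png

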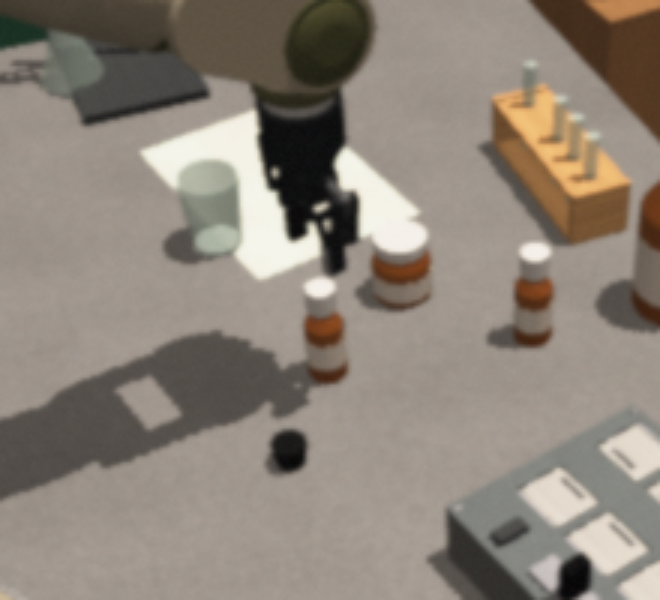

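The gripper is centred above b2 (cap at about (320,290) in the crop). Descending and gripping the cap.

move_arm --series '[[[0,0,15],0,0.7],[[0,0,35],0,0.7],[[0,0,50],0,0.7],[[0,0,60],0,0.7],[[0,0,62],0,0.7],[[0,0,62],0,0.5],[[0,0,62],0,0.3],[[0,0,62],0,0.25],[[0,0,62],0,0.2],[[0,0,62],0,0.2]]' --force 40

```text
time_s: 11.68
eef_pos: [448.3, 222.4, 156.1]
ee_rot: [0.001, -0.114, 0.993, 0.0]
force: [-0.1, 0.4, 4.7]
grip_width: 0.336
```

move_arm --series '[[[0,0,-8],0,0.2],[[0,0,-25],0,0.2],[[0,0,-50],0,0.2],[[0,0,-80],0,0.2],[[0,0,-100],0,0.2],[[0,0,-105],0,0.2]]'

```text
time_s: 12.42
eef_pos: [448.1, 222.3, 261.5]
ee_rot: [0.001, -0.114, 0.993, 0.0]
force: [-0.2, -0.3, -2.6]
grip_width: 0.333
```

```bash
python3 -c "
from h import *
s=ctrl.sense();print(s['force'],s['wrist_torque'],s['grip_width'],s['eef_pos'])
go((*cw(-44,0),261),103.05)
p,d=cap('side','s3'); cv2.imwrite('pics/s3c.png',cv2.resize(p[60:260,130:350,::-1],None,fx=3,fy=3))"
```

```text
[-0.15380325 -0.29361856 -2.56510199] [ 0.07194362 -0.01594805 -0.0235435 ] 0.3326908051578418 [448.12011104 222.28705814 261.51528162]
shift [ -39.4 -383.1    0.6] yaw 0.056610027940337204 yaxis ang 103.1
```

View pics/s3c.png

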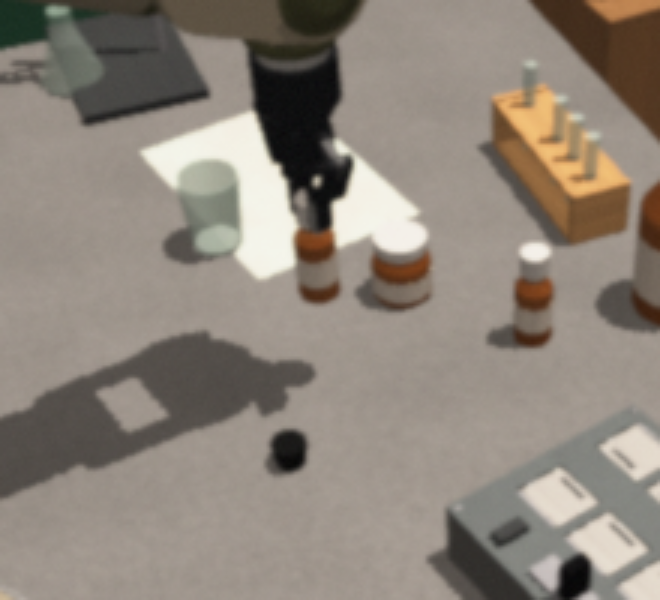

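Bottle held upright, about 2.5 N of lift consistent with its weight. Carrying it to cell 2.

move_arm --series '[[[-2,-15,0],0,0.2],[[-5,-50,0],0,0.2],[[-10,-98,0],0,0.2],[[-15,-148,0],0,0.2],[[-20,-198,0],0,0.2],[[-26,-248,0],0,0.2],[[-31,-298,0],0,0.2],[[-36,-345,0],0,0.2],[[-40,-375,0],0,0.2],[[-40,-383,0],0,0.2]]'

```text
time_s: 13.72
eef_pos: [573.5, -143.9, 259.0]
ee_rot: [-0.001, -0.113, 0.994, 0.0]
force: [0.0, -0.1, -1.6]
grip_width: 0.335
```

move_arm --series '[[[0,0,5],0,0.2],[[0,0,15],0,0.2],[[0,0,22],0,0.2],[[0,0,25],0,0.2],[[0,0,25],0,0.2]]'

```text
time_s: 14.35
eef_pos: [573.8, -141.4, 235.5]
ee_rot: [-0.0, -0.114, 0.993, 0.0]
force: [-0.1, -1.2, -1.3]
grip_width: 0.335
```

```bash
python3 -c "
from h import *
s=ctrl.sense();print(s['time_s'],s['force'],s['grip_width'],s['eef_pos'])
go((*cw(-43.5,0),161),103.05)
p,d=cap('side','s4'); im=p[:,:,::-1].copy()
B=np.array(s['eef_pos'])-[0,0,156]; print('bottom proj',proj('side',B))
cv2.imwrite('pics/s4c.png',cv2.resize(im[130:310,230:430],None,fx=3.3,fy=3.3,interpolation=cv2.INTER_CUBIC))
p,d=cap('top','t4');cv2.imwrite('pics/t4c.png',cv2.resize(p[110:240,260:400,::-1],None,fx=4,fy=4,interpolation=cv2.INTER_CUBIC))"
```

```text
14.35 [-0.10572563 -1.187966   -1.26094754] 0.3349357915991527 [ 573.83853738 -141.42025758  235.4562695 ]
shift [ 0.1 -0.4 74.5] yaw 0.07993534433545335 yaxis ang 103.1
bottom proj (np.float64(331.78492820802967), np.float64(236.99839423594366))
```

View pics/s4c.png

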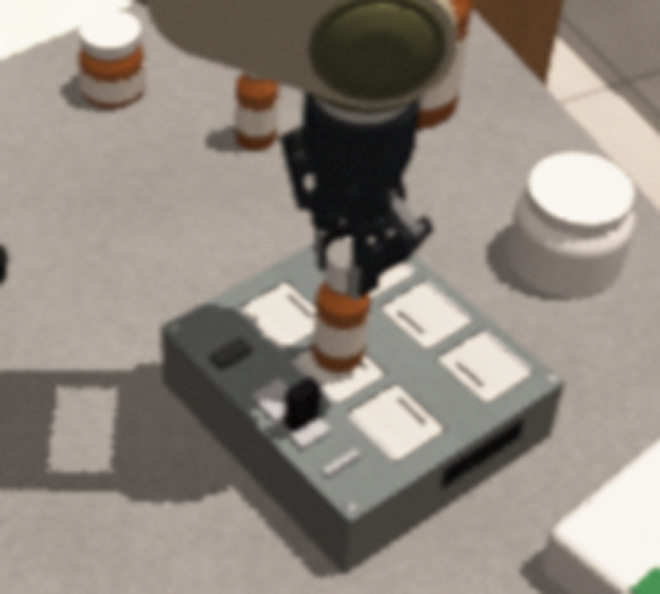

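View pics/t4c.png

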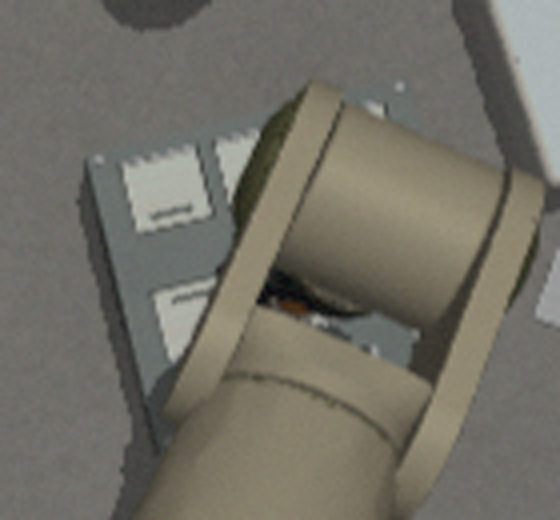

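The bottle sits over cell 2's flap in the side view (bottom near (341,357) in the crop). Its offset from the prediction matches the crate's own offset. Lowering while watching the force.

move_arm --series '[[[0,0,4],0,0.2],[[0,0,8],0,0.2],[[0,0,12],0,0.2],[[0,0,16],0,0.2],[[0,0,20],0,0.2],[[0,0,22],0,0.2],[[0,0,22],0,0.2]]'

```text
time_s: 15.32
eef_pos: [573.9, -141.6, 213.4]
ee_rot: [0.0, -0.114, 0.993, 0.0]
force: [0.7, 0.7, -0.8]
grip_width: 0.339
```

Bottom is at about 57 mm, below the mouth, with no jam.

move_arm --series '[[[0,0,4],0,0.2],[[0,0,9],0,0.2],[[0,0,14],0,0.2],[[0,0,19],0,0.2],[[0,0,24],0,0.2],[[0,0,29],0,0.2],[[0,0,34],0,0.2],[[0,0,39],0,0.2],[[0,0,42],0,0.2],[[0,0,42],0,0.2]]'

```text
time_s: 16.58
eef_pos: [573.8, -141.6, 171.3]
ee_rot: [-0.0, -0.114, 0.993, 0.0]
force: [0.2, 0.9, -2.8]
grip_width: 0.334
```

move_arm --series '[[[0,0,3],0,0.2],[[0,0,6],0,0.2],[[0,0,8],0,0.2],[[0,0,9],0,0.2],[[0,0,10],0,0.2],[[0,0,10],0,0.2]]'

```text
time_s: 17.32
eef_pos: [573.8, -141.7, 161.5]
ee_rot: [-0.0, -0.114, 0.993, 0.0]
force: [1.1, -0.2, -1.7]
grip_width: 0.336
```

move_arm --series '[[[0,0,1],0,0.2],[[0,0,2],0,0.2],[[0,0,2],0,0.2]]'

```text
time_s: 17.7
eef_pos: [574.3, -141.6, 161.1]
ee_rot: [0.001, -0.114, 0.993, -0.0]
force: [-2.5, 2.3, 9.5]
grip_width: 0.335
```

On the floor (9.5 N upward at the expected height). Releasing with a partial opening and lifting off.

move_arm --series '[[[0,0,-1],0,0.2],[[0,0,-1],0,0.4],[[0,0,-1],0,0.5],[[0,0,-1],0,0.52],[[0,0,-1],0,0.52],[[0,0,-6],0,0.52],[[0,0,-20],0,0.52],[[0,0,-45],0,0.52],[[0,0,-70],0,0.52],[[0,0,-80],0,0.52]]'

```text
time_s: 18.95
eef_pos: [574.2, -141.8, 241.8]
ee_rot: [0.001, -0.114, 0.993, -0.001]
force: [0.4, 0.1, -0.8]
grip_width: 0.522
```

```bash
python3 -c "
from h import *
s=ctrl.sense();print(s['time_s'],s['force'],s['eef_pos'],s['grip_width'])
go((659.7,189,235),103.05)
p,d=cap('side','s5'); im=p[:,:,::-1].copy()
cv2.imwrite('pics/s5c.png',cv2.resize(im[130:310,230:430],None,fx=3.3,fy=3.3,interpolation=cv2.INTER_CUBIC))"
```

```text
18.95 [ 0.36428593  0.12103254 -0.78041813] [ 574.18613528 -141.80425855  241.78962582] 0.5222912332689121
shift [-158.3  302.8    6.6] yaw 0.06194190025416901 yaxis ang 103.1
```

View pics/s5c.png

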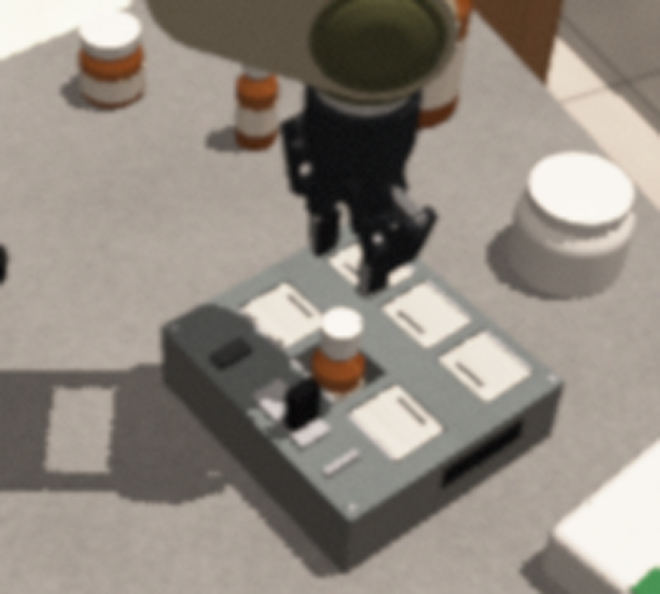

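Bottle 1 stands upright in cell 2 (cap at (341,322) in the crop), flap folded down. Before bottle 2, I check the wrist's clearance to the big bottle behind it.

```bash
python3 -c "
from h import *
z=np.load('pics/s5.npz');P=cloud('side',z['d']);T=np.array([574.2,-141.8,241.8])
a=np.arctan2(T[1],T[0]);ra=np.array([np.cos(a),np.sin(a)]);la=np.array([-np.sin(a),np.cos(a)])
for nm in('s5','t4'):
  z=np.load(f'pics/{nm}.npz');n='side' if nm=='s5' else 'top';P=cloud(n,z['d']);tz=241.8 if nm=='s5' else 235.5
  m=(P[...,2]>tz+5)&(P[...,0]>300)&(abs(P[...,1])<420)&(z['d']>0)&(P[...,0]<760);q=P[m]-[T[0],T[1],tz];r=q[:,:2]@ra;l=q[:,:2]@la
  for k in range(-60,200,20):
    w=(r>k)&(r<k+20)
    if w.any(): print(nm,k,w.sum(),'l',l[w].min().round(),l[w].max().round(),'z',q[w,2].min().round(),q[w,2].max().round())
"
```

```text
s5 -60 808 l -61.0 72.0 z 24.0 251.0
s5 -40 1270 l -70.0 69.0 z 5.0 245.0
s5 -20 1190 l -73.0 64.0 z 5.0 239.0
s5 0 1059 l -73.0 59.0 z 5.0 233.0
s5 20 547 l -69.0 56.0 z 5.0 227.0
s5 40 57 l 3.0 53.0 z 177.0 217.0
t4 -60 469 l -52.0 72.0 z 119.0 252.0
t4 -40 977 l -66.0 68.0 z 17.0 247.0
t4 -20 858 l -69.0 72.0 z 20.0 240.0
t4 0 754 l -68.0 71.0 z 173.0 234.0
t4 20 481 l -66.0 66.0 z 175.0 228.0
t4 40 50 l 6.0 53.0 z 183.0 215.0
```

Clear: the arm reaches only about 60 mm beyond the tool, and the big bottle is over 110 mm away.

move_arm --series '[[[-8,15,0],0,0.7],[[-26,50,0],0,0.7],[[-50,95,0],0,0.7],[[-74,142,0],0,0.7],[[-98,188,0],0,0.7],[[-122,234,0],0,0.7],[[-143,275,0],0,0.7],[[-156,298,0],0,0.7],[[-158,303,5],0,0.7],[[-158,303,10],0,0.7]]'

```text
time_s: 20.25
eef_pos: [658.6, 189.2, 228.3]
ee_rot: [-0.001, -0.114, 0.993, -0.0]
force: [0.2, 0.6, -0.3]
grip_width: 0.697
```

```bash
python3 -c "
from h import *
s=ctrl.sense();print(s['time_s'],s['force'],s['eef_pos'],s['grip_width'])
go((659.7,189,156),103.05)
p,d=cap('side','s6'); im=p[:,:,::-1].copy()
cv2.imwrite('pics/s6c.png',cv2.resize(im[80:260,220:420],None,fx=3.3,fy=3.3,interpolation=cv2.INTER_CUBIC))"
```

```text
20.25 [ 0.17773281  0.56668142 -0.25718424] [658.57057912 189.21395255 228.25722432] 0.6972193421449487
shift [-1.2 -0.5 72.3] yaw 0.07208595228321713 yaxis ang 103.1
```

View pics/s6c.png

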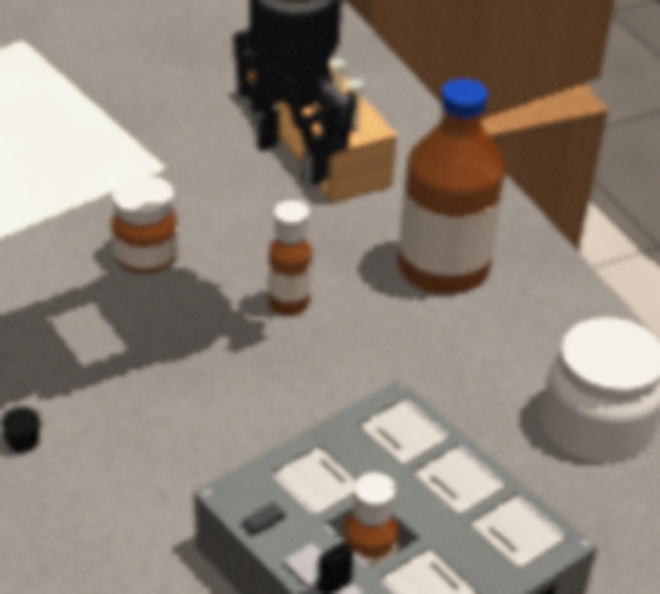

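Bottle 1 stands well in cell 2, and the open fingers straddle the second bottle's line. Descending.

move_arm --series '[[[-1,0,15],0,0.7],[[-1,0,38],0,0.7],[[-1,0,58],0,0.7],[[-1,0,68],0,0.7],[[-1,0,70],0,0.7],[[-1,0,70],0,0.5],[[-1,0,70],0,0.3],[[-1,0,70],0,0.25],[[-1,0,70],0,0.2],[[-1,0,70],0,0.2]]' --force 40

```text
time_s: 21.55
eef_pos: [660.3, 189.6, 160.5]
ee_rot: [0.001, -0.114, 0.993, 0.0]
force: [-1.0, 0.2, 5.5]
grip_width: 0.339
```

move_arm --series '[[[0,0,-8],0,0.2],[[0,0,-25],0,0.2],[[0,0,-50],0,0.2],[[0,0,-80],0,0.2],[[0,0,-100],0,0.2],[[0,0,-105],0,0.2]]'

```text
time_s: 22.3
eef_pos: [660.2, 189.6, 266.7]
ee_rot: [0.002, -0.114, 0.993, 0.0]
force: [-0.3, -0.4, -0.9]
grip_width: 0.334
```

```bash
python3 -c "
from h import *
s=ctrl.sense();print(s['time_s'],s['force'],s['eef_pos'],s['grip_width'])
go((*cw(-43.5,67),240),103.05)
p,d=cap('side','s7'); im=p[:,:,::-1].copy()
cv2.imwrite('pics/s7c.png',cv2.resize(im[80:260,220:420],None,fx=3.3,fy=3.3,interpolation=cv2.INTER_CUBIC))"
```

```text
22.3 [-0.27956584 -0.40430254 -0.90009331] [660.18136655 189.57484508 266.73126881] 0.3336427748915954
shift [ 159.3 -236.2   26.3] yaw 0.06135101211633298 yaxis ang 103.1
```

View pics/s7c.png

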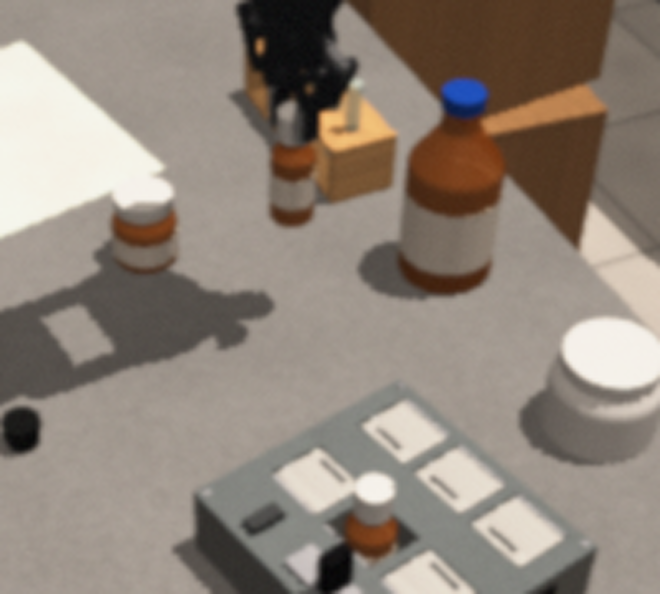

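move_arm --series '[[[8,-12,0],0,0.2],[[27,-40,0],0,0.2],[[52,-77,0],0,0.2],[[78,-115,0],0,0.2],[[104,-154,0],0,0.2],[[130,-193,0],0,0.2],[[150,-222,0],0,0.2],[[158,-234,3],0,0.2],[[159,-236,12],0,0.2],[[159,-236,20],0,0.2]]'

```text
time_s: 23.6
eef_pos: [558.6, -75.7, 243.4]
ee_rot: [-0.0, -0.114, 0.993, 0.0]
force: [0.1, 0.6, -0.9]
grip_width: 0.337
```

```bash
python3 -c "
from h import *
s=ctrl.sense();print(s['time_s'],s['force'],s['eef_pos'],s['grip_width'])
go((*cw(-43.5,67),166),103.05)
p,d=cap('side','s8'); im=p[:,:,::-1].copy()
B=np.array(s['eef_pos'])-[0,0,160]; u,v=proj('side',B);print('bottom crop',(u-220)*3.3,(v-130)*3.3)
cv2.imwrite('pics/s8c.png',cv2.resize(im[130:310,220:420],None,fx=3.3,fy=3.3,interpolation=cv2.INTER_CUBIC))"
```

```text
23.6 [ 0.12849893  0.6174521  -0.94038049] [558.61993836 -75.65972744 243.39037748] 0.3366178631807656
shift [ 0.1 -0.9 77.4] yaw 0.09655943622045982 yaxis ang 103.1
bottom crop 313.29840477222876 297.10695479965176
```

View pics/s8c.png

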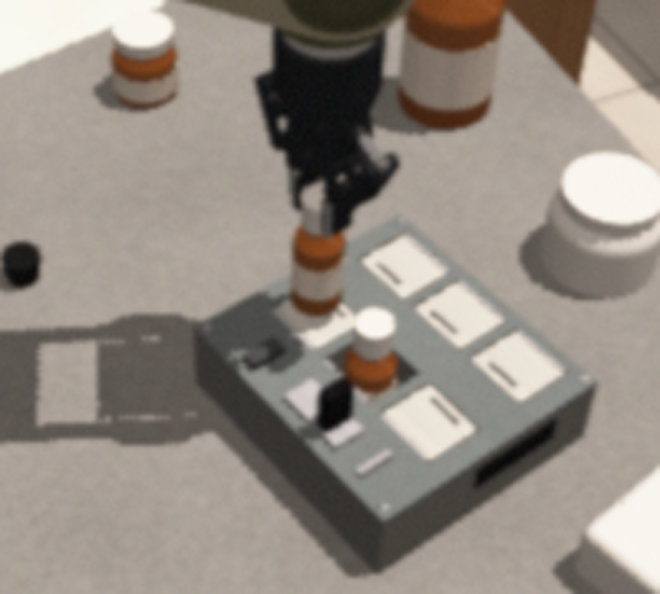

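Bottle 2 is upright over cell 3 (bottom at (317,303) in the crop, same small offset as before). Lowering.

move_arm --series '[[[0,0,4],0,0.2],[[0,0,9],0,0.2],[[0,0,14],0,0.2],[[0,0,18],0,0.2],[[0,0,22],0,0.2],[[0,0,26],0,0.2],[[0,0,28],0,0.2],[[0,0,28],0,0.2]]'

```text
time_s: 24.65
eef_pos: [558.7, -76.4, 216.4]
ee_rot: [0.0, -0.114, 0.993, 0.0]
force: [0.7, 0.5, -0.7]
grip_width: 0.336
```

move_arm --series '[[[0,0,4],0,0.2],[[0,0,9],0,0.2],[[0,0,14],0,0.2],[[0,0,19],0,0.2],[[0,0,24],0,0.2],[[0,0,29],0,0.2],[[0,0,34],0,0.2],[[0,0,38],0,0.2],[[0,0,41],0,0.2],[[0,0,42],0,0.2]]'

```text
time_s: 25.9
eef_pos: [558.6, -76.4, 174.4]
ee_rot: [-0.0, -0.114, 0.993, 0.0]
force: [0.7, 0.2, -1.7]
grip_width: 0.337
```

move_arm --series '[[[0,0,2],0,0.2],[[0,0,4],0,0.2],[[0,0,6],0,0.2],[[0,0,7],0,0.2],[[0,0,8],0,0.2],[[0,0,8],0,0.2]]'

```text
time_s: 26.65
eef_pos: [558.6, -76.4, 166.5]
ee_rot: [-0.0, -0.114, 0.993, 0.0]
force: [0.7, 0.5, -1.7]
grip_width: 0.336
```

move_arm --series '[[[0,0,1],0,0.2],[[0,0,2],0,0.2],[[0,0,2],0,0.2]]'

```text
time_s: 27.02
eef_pos: [559.0, -76.4, 165.5]
ee_rot: [0.001, -0.114, 0.993, -0.0]
force: [-1.0, 1.1, 6.5]
grip_width: 0.332
```

move_arm --series '[[[0,0,-1],0,0.2],[[0,0,-1],0,0.4],[[0,0,-1],0,0.5],[[0,0,-1],0,0.52],[[0,0,-1],0,0.52],[[0,0,-6],0,0.52],[[0,0,-20],0,0.52],[[0,0,-45],0,0.52],[[0,0,-70],0,0.52],[[0,0,-80],0,0.52]]'

```text
time_s: 28.28
eef_pos: [559.0, -76.5, 246.7]
ee_rot: [0.001, -0.114, 0.993, -0.001]
force: [-0.1, -0.6, -0.4]
grip_width: 0.521
```

```bash
python3 -c "
from h import *
s=ctrl.sense();print(s['time_s'],s['force'],s['eef_pos'],s['grip_width'])
p,d=cap('side','s9'); im=p[:,:,::-1].copy()
cv2.imwrite('pics/s9c.png',cv2.resize(im[130:310,220:420],None,fx=3.3,fy=3.3,interpolation=cv2.INTER_CUBIC))
P=cloud('side',d); x=(P[...,:2]-O)@np.stack([EX,EY],1)
for nm,c,h in (('b2cell',(-45,0),(105,125)),('b3cell',(-45,66),(105,125)),('tab',(-105,-30),(95,120))):
  m=(abs(x[...,0]-c[0])<28)&(abs(x[...,1]-c[1])<30)&(P[...,2]>h[0])&(P[...,2]<h[1]); print(nm,m.sum(),x[m].mean(0).round(1),x[m].min(0),x[m].max(0),P[m][:,2].mean())
z=np.load('pics/top0.npz');P=cloud('top',z['d']);x=(P[...,:2]-O)@np.stack([EX,EY],1)
m=(abs(x[...,0]+105)<28)&(abs(x[...,1]+30)<40)&(P[...,2]>106)&(P[...,2]<122);print('tab top',m.sum(),x[m].mean(0),x[m].min(0),x[m].max(0),P[m][:,2].mean())
go((*cw(-105,-60),240),103.05)
"
```

```text
28.275 [-0.06993629 -0.59354369 -0.41847525] [558.97993478 -76.49115289 246.7106453 ] 0.5210984579209124
b2cell 116 [-44.8  -1.1] [-58.04645316 -15.14896123] [-27.38232995  16.0558768 ] 112.93634286159646
b3cell 102 [-44.4  65. ] [-57.66734302  52.36713141] [-28.62378152  81.80116772] 113.49098502116082
tab 97 [-106.5  -32.1] [-118.47477601  -37.48515989] [-91.36832463 -23.31983655] 107.85027333674802
tab top 53 [-104.95869408  -28.39940024] [-117.76743646  -35.68237355] [-92.45028424 -21.69367945] 112.19514699460903
shift [  62.1 -126.9    7.1] yaw 0.06614915388844622 yaxis ang 103.1
```

View pics/s9c.png

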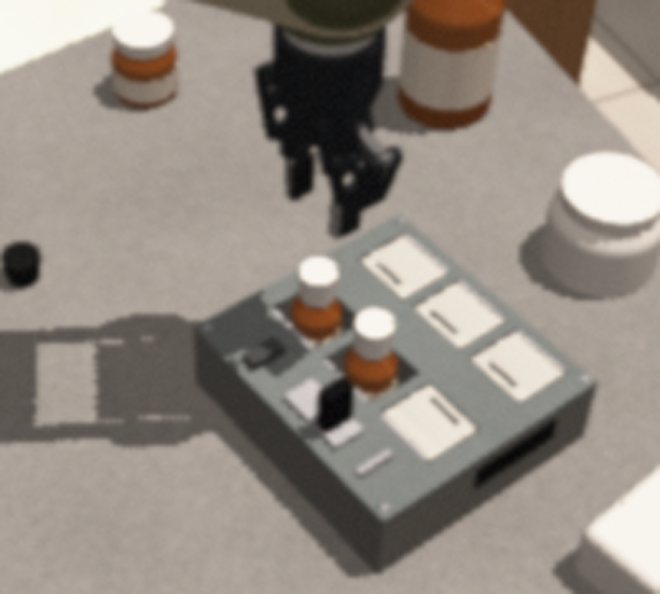

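Both bottles stand upright in cells 2 and 3: caps measured at crate (−44.8,−1) and (−44.4,65), tops at about 114 mm. The tab is at crate y ≈ −29, so about 11 mm of travel. I go to its −y side with the fingers shut.

move_arm --series '[[[5,-10,0],0,0.2],[[18,-37,0],0,0],[[35,-75,0],0,0],[[52,-110,0],0,0],[[61,-128,0],0,0],[[62,-132,0],0,0],[[62,-132,15],0,0],[[62,-132,40],0,0],[[62,-132,55],0,0],[[62,-132,60],0,0]]'

```text
time_s: 29.58
eef_pos: [528.2, -218.2, 183.4]
ee_rot: [-0.001, -0.115, 0.993, 0.001]
force: [0.5, -0.5, 0.1]
grip_width: -0.002
```

```bash
python3 -c "
from h import *
s=ctrl.sense();print(s['time_s'],s['force'],s['eef_pos'],(s['eef_pos'][:2]-O)@np.stack([EX,EY],1))
p,d=cap('side','s10'); im=p[:,:,::-1].copy()
cv2.imwrite('pics/s10c.png',cv2.resize(im[130:310,220:420],None,fx=3.3,fy=3.3,interpolation=cv2.INTER_CUBIC))"
```

```text
29.575 [ 0.47284069 -0.46156674  0.06908518] [ 528.17190939 -218.22881438  183.39894861] [-105.22519871  -64.12496178]
```

View pics/s10c.png

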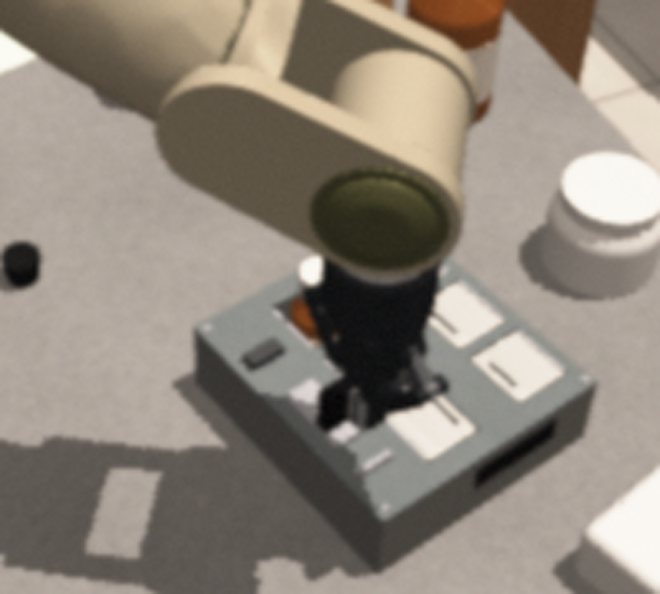

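move_arm --series '[[[0,0,10],0,0],[[0,0,20],0,0],[[0,0,24],0,0],[[0,4,24],0,0],[[0,8,24],0,0],[[0,13,24],0,0],[[0,18,24],0,0],[[0,23,24],0,0],[[0,28,24],0,0],[[0,32,24],0,0]]'

```text
time_s: 30.88
eef_pos: [521.0, -187.6, 160.7]
ee_rot: [0.0, -0.114, 0.993, -0.0]
force: [1.0, -2.1, 1.3]
grip_width: -0.001
```

move_arm --series '[[[0,4,0],0,0],[[0,8,0],0,0],[[0,12,0],0,0],[[0,15,0],0,0],[[0,17,0],0,0],[[0,18,0],0,0]]'

```text
time_s: 31.62
eef_pos: [516.9, -170.2, 160.5]
ee_rot: [0.0, -0.114, 0.993, -0.0]
force: [0.6, -3.0, 0.4]
grip_width: 0.0
```

```bash
python3 -c "
from h import *
s=ctrl.sense();print(s['time_s'],s['force'],s['eef_pos'],(s['eef_pos'][:2]-O)@np.stack([EX,EY],1))"
```

```text
31.625 [ 0.62785859 -2.98543117  0.42105505] [ 516.8571559  -170.22193203  160.52755826] [-105.40771558  -14.80304893]
```

Still sliding at about 2–3 N. Continuing in small steps until the stop is felt.

move_arm --series '[[[0,2,0],0,0],[[0,3,0],0,0],[[0,4,0],0,0],[[0,4,0],0,0]]'

```text
time_s: 32.12
eef_pos: [516.1, -167.1, 160.6]
ee_rot: [0.0, -0.114, 0.993, -0.001]
force: [1.3, -6.2, -0.3]
grip_width: -0.002
```

move_arm --series '[[[0,1,0],0,0],[[0,2,0],0,0],[[0,2,0],0,0]]'

```text
time_s: 32.5
eef_pos: [516.0, -166.6, 160.7]
ee_rot: [0.001, -0.114, 0.993, -0.002]
force: [3.3, -13.8, -4.4]
grip_width: -0.0
```

The end stop is felt: force rose to 14 N and the TCP is at crate y ≈ −11, as predicted. Backing off, up and clear for a last look.

move_arm --series '[[[0,-5,0],0,0],[[0,-14,0],0,0],[[0,-16,-15],0,0],[[0,-16,-45],0,0],[[0,-16,-80],0,0],[[20,-16,-100],0,0],[[50,-16,-110],0,0],[[85,-16,-115],0,0],[[110,-16,-115],0,0],[[120,-16,-115],0,0]]'

```text
time_s: 33.75
eef_pos: [401.5, -207.4, 276.5]
ee_rot: [0.0, -0.114, 0.994, -0.0]
force: [0.7, 0.4, -0.4]
grip_width: 0.001
```

```bash
python3 -c "
from h import *
s=ctrl.sense();print(s['time_s'],s['force'],s['eef_pos'])
p,d=cap('side','s11'); im=p[:,:,::-1].copy()
cv2.imwrite('pics/s11c.png',cv2.resize(im[130:310,220:420],None,fx=3.3,fy=3.3,interpolation=cv2.INTER_CUBIC))
P=cloud('side',d); x=(P[...,:2]-O)@np.stack([EX,EY],1)
for nm,c,h in (('b2cell',(-45,0),(105,125)),('b3cell',(-45,66),(105,125)),('tab',(-105,10),(95,120))):
  m=(abs(x[...,0]-c[0])<28)&(abs(x[...,1]-c[1])<30)&(P[...,2]>h[0])&(P[...,2]<h[1]); print(nm,m.sum(),x[m].mean(0).round(1),x[m].min(0),x[m].max(0),P[m][:,2].mean())
p,d=cap('top','t11')
a=np.load('pics/side0.npz')['p'];b=np.load('pics/s11.npz')['p']
cv2.imwrite('pics/t11c.png',p[:,:,::-1])"
```

```text
33.75 [ 0.73045015  0.40312241 -0.42690072] [ 401.5298222  -207.38148496  276.53327417]
b2cell 112 [-44.7  -1.7] [-57.32125048 -15.55590284] [-28.22035247  15.39149862] 113.53217829658115
b3cell 105 [-44.2  65.2] [-57.48974023  50.98519777] [-27.33580569  81.49041213] 113.05017151196292
tab 95 [-105.8    6.2] [-117.0715981    -0.21151409] [-90.76869619  17.54257035] 107.8562832496041
```

View pics/s11c.png

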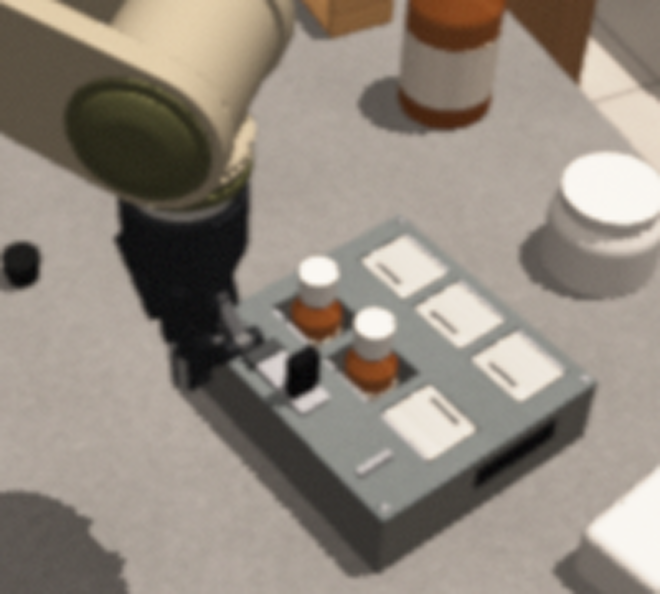

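View pics/t11c.png

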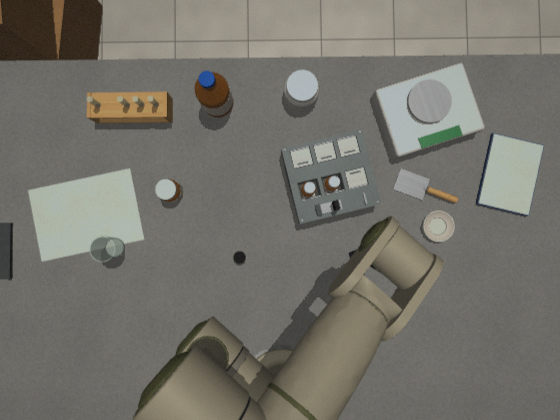

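```bash
python3 -c "
from h import *
for n in('top0','t11'):
  z=np.load(f'pics/{n}.npz');P=cloud('top',z['d']);x=(P[...,:2]-O)@np.stack([EX,EY],1)
  m=(abs(x[...,0]+105)<20)&(abs(x[...,1]+10)<45)&(P[...,2]>100)&(P[...,2]<122);print(n,m.sum(),x[m].mean(0),x[m].min(0),x[m].max(0))
  if n=='t11':
    for c in((-45,0),(-45,66)):
      m=(abs(x[...,0]-c[0])<25)&(abs(x[...,1]-c[1])<25)&(P[...,2]>106)&(P[...,2]<122);print(c,x[m].mean(0),P[m][:,2].mean())
"
```

```text
top0 58 [-104.98647573  -27.83669662] [-117.76743646  -35.68237355] [-92.45028424 -21.28084766]
t11 58 [-105.46515279   10.18924679] [-117.95384093    2.42237049] [-92.58912526  16.78611906]
(-45, 0) [-44.18686999   1.50014441] 113.9859035131632
(-45, 66) [-44.2937616   67.98518655] 113.72063614258242
```

The top view puts the tab at crate y = 10.2, which is the full 50 mm of travel. The bystanders are where they started. Handing in.

```bash
python3 -c "
from h import *
print(ctrl.finish_job())"
```

```text
the job is handed in; nothing more can be done
None
```

Both slim bottles are standing in the two empty cells, the latch is fully home, and the job is handed in at about 34 s of the 72 s allowed. No verdict came back.

- **Finding the empty cells:** I pressed the flaps with shut fingers. Cells 2 and 3 gave way freely. Cells 5 and 6 stopped after about 2 mm with a clear reaction force. I did not press cells 1 and 4, because the two empty cells were already found.
- **Bottles:** Each was lowered to the floor slowly, and I felt the floor at the expected height before letting go. The last pictures show both upright, with tops about 114 mm above the table and caps within about 2 mm of the cell centres.
- **Latch:** I pushed it until the end stop was felt at about 14 N. The top camera puts the tab at crate y ≈ 10 mm, which is full travel; the side camera's rougher estimate was 6 mm.
- **Bystanders and arm:** In the final top picture the wide jar, beaker, stopper, dish and spatula look unmoved; I checked this by eye, not by measurement. The arm was clear of everything.

The only disagreement was the few millimetres between the two cameras' depth-based readings. No check failed.

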